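Stamp the studio mark into a printing block with the spring marking press

TASK

Stamp the studio mark into the corner of the maple printing block on the spring marking press: press the palm lever down until the striker latches up and let the lever come back up, slide the block along the bed under the die until it sits flush against both the fence and the back stop, then press the trip pad so that the striker fires onto the block. The die must never snap down while the block is not under it. Leave the stamped block where it is under the die, and do not disturb the ink bottle, the jar or the brayer.

Things in the scene. Friction and masses are not known exactly. Their poses are not given: they have to be found in the camera images.
- block_home (a point): point on the press bed's top where the centre of the block's underside lies when the block is flush with fence and back stop. Axes: those of the press, z up, +y into its throat; offsets below are (x, y, z) in mm from here in these axes. The bed is a flat steel plate, 20 mm over the table, x -70 to 90, y -185 to 165
- press: the press, fixed; origin on the table below the die axis, at (-10, 35, -20), same axes. C-frame, throat open to -y: grey column x -33 to 13, y 80 to 140, up to z 238; two arms 56 mm wide reach forward from it to y = 5, from z 70 up; on them a spring barrel, then the striker's crosshead, top at z 206 at rest, 241 drawn up
- fence (a point): middle of the foot of the fence's face: a dark bar 14 mm high on the bed's robot side, its face towards +x at x = -45, from y -135 to 65. The block's long -x side goes against it
- back_stop (a point): middle of the foot of the back stop's face: a dark bar 16 mm high across the bed behind the die, its face towards -y at y = 65, from x -45 to 41. The block's +y end goes against it
- block: plain maple printing block, 90 (its x) x 130 (its y) x 24 mm, about 0.2 kg, too wide to grasp easily; lies flat and loose on the bed, its axes roughly along those of block_home, at the start drawn out of the throat (60 to 100 mm towards -y), 8 to 25 mm off the fence and a little askew. Origin: centre of its underside
- die_face (a point): centre of the round die face (26 mm across) at the striker's foot, at (-10, 35, 10) at rest: 10 mm over the bed, lower than the block is thick (24), so the block cannot go under it until the striker is drawn up
- striker (a joint): height of the striker over its rest position, m: 0 at rest, about 0.014 when it rests on the block, about 0.035 when held by the sear, stop at 0.042. Its spring and weight push it down with 16 to 22 N
- palm_top (a point): centre of the top of the black palm pad (100 mm along x, 44 along y, 20 thick) on the tail of the cocking lever, a beam rocking on top of the column. At rest at (-10, 237, 261), sloping 0.24 rad, tail high. Pressed down about 66 mm (up to 14 N) it raises the striker until the sear catches; stop at 75 mm. Let go, it springs back up by itself
- lever_pivot (a point): pivot of the cocking lever, an axis along x on the column's top, at (-10, 110, 213)
- lever (a joint): angle of the cocking lever, rad: 0 at rest (tail up), about 0.49 when the sear catches, stop at 0.56
- trip_top (a point): centre of the top of the steel trip pad (32 mm along x, 42 along y, 8 thick) of the sear, on the press's +x side, away from the robot. At (108, 35, 104) with the striker down, (102, 35, 117) with it caught. Pressed down 15 to 20 mm (about 10 N) it frees the striker; its stop is 29 mm below the caught height. It springs back. It swings about an axis along y at (28, 35, 78)
- sear (a joint): angle of the sear, rad: about 0 while the striker is down, about -0.17 when it has sprung in under the drawn striker, up to 0.20 with the trip pad pressed down
- ink_bottle: black ink bottle, 64 mm across, 180 mm high, upright on the table; bystander. Origin: centre of its underside
- jar: glass jar with a steel lid, 72 mm across, 100 mm high, upright on the table; bystander. Origin: centre of its underside
- brayer: ink roller lying on the table, about 180 x 125 mm, 44 mm high; bystander. Origin: under its middle, on the table
Not all that is in view belongs to the job. What is shaped like the block but orange or yellow is not meant.

How it is judged:
By the outcome, as a careful person would: the job done as asked, in the order asked, and still so for the second after the job is handed in, with the robot touching nothing.
It also fails if it takes over 61 s, if anything falls off the work surface, if the arm or the gripper's body presses on something with over 40 N, if the wrist force passes 120 N, or if a joint passes its speed limit or range.

ROBOT

A 6-joint arm with a two-finger parallel gripper is mounted at the origin on the work surface. World frame = base frame: x ahead of the robot, y to its left, z up, the work surface at z = 0. Lengths are in m, angles in degrees, forces in N, time in s.
With the tool pointing down it reaches from about 0.3 to 0.75 m from the base axis. Payload 8.5 kg.
Tool frame: the origin (TCP) lies between the finger pads; the fingertips stand 17 mm ahead of it and the grasp point (between the pads) lies 2 mm behind it (env.tip_reach is the distance from the TCP to the fingertips, in m); z points along the fingers, y is the line along which they close (so a half turn about z gives the same grasp; the last joint's range is limited). The gripper opens to 85 mm and grips with 20 to 120 N. Pads are 22 mm wide; open, the fingers measure 114 mm over their backs; the gripper's body (76 mm by 85 mm) begins 54 mm behind the grasp point. The pads swing forward as they close: fully open they stand 13 mm farther back than shut.
Start: joints at [51.893, 21.807, 74.336, -0, 83.858, -12.336], TCP at [0.239, 0.495, 0.248] pointing down, gripper open.
Joint ranges: [-178.18, 178.18], [-50.72, 133.34], [12.68, 142.11], [-81.47, 261.47], [9.98, 163.14], [-165.26, 165.26]. Speed limits (degrees/s): [136.94, 136.94, 180, 180, 180, 180].

INTERFACE

Orientations are given as a 3x3 rotation matrix whose columns are the frame's x, y, z axes.
In Python, from rig import env, viewer gives the robot as it stands.
- The arm moves only by the tool move_arm, never from a script. Its argument "motion" is a list of rows, each a list of 2 entries, a list of its own where there are three numbers: the shift along the tool's x, y, z normalised to -1 to 1, where 1 is 50 mm, then the turn, a rotation vector about the tool's x, y, z normalised to -1 to 1, where 1 is 8 degrees. A call has 1 to 20 rows; each row shifts and turns the commanded pose from where the row before left it, along the tool's axes as they then stand; what a row does not reach is not made up. A row lasts 1/10 s, in which the tool goes at most 50 mm and 8.59 degrees, less where a joint would pass 70% of its speed; a pose out of reach is approached as far as the arm can. A call with a number of a shift or a turn outside -1 to 1 is refused whole. A call with a gripper value outside its range is refused whole. "claw" is the closure, from 0 (fully open) to 1 (shut), set as the call begins (left out, the last holds). The fingers move at their own pace and stop on an object; "force" is the grip in N (left out, the last holds). Time passes only in rows, so rows that do not move let the fingers close. It gives the time, the measured TCP pose, the force, the opening and the grip force at its end, in the units of the state.
- env.observe(): the state, without advancing time (a new reading comes with each control period).
- viewer.get_image(name): name is "scene" or "side" or "wrist"; returns a dict with "frame" (480x640x3 uint8, red, green, blue), "depth" (480x640 float32, m along the optical axis (not along the pixel's ray), 0 where there is no reading), "fx", "fy", "cx", "cy" (pixels), "eye" and "attitude" of the camera in the world; the wrist camera has in their place "T_tool_cam" (4x4, takes a point from camera to tool coordinates, whose origin is the TCP and whose axes are the flange's). Camera axes: x right, y up, looking along -z (the intrinsics and any distortion apply to the point x, -y, -z); pixel columns grow to the right and rows downward; lengths in m; the calibration is good to about 2 mm. A picture is of the moment at which its call begins: read the wrist's pose just before it.
- env.close_job(): hands the job in; it is judged then, once.
The state is a dict: "time_s": time; "q": joint angles; "qvel": joint speeds; "joint_efforts": joint torques, N m; "position": TCP position; "tool_rot": TCP orientation; "ft_force": force on the tool from outside, world axes, zero at the start; "wrist_torque": the same for the moment, N m; "grip_width": finger opening in m; "gripper_force": force on a finger pad.
Only numpy, scipy, OpenCV 4.12 (cv2) and the standard library are available. Lean on these libraries where they do the work, as an engineer would, in place of code of your own. Each camera call takes 0.05 s, during which the arm holds its last target. There are 200 camera calls.

## Working session

There is one attempt and no reset: what is moved stays moved. The work goes in short steps, Python scripts to look and compute and a tool call to move; the robot and the scene stay as the last step left them, time stands still between calls to the robot, and variables do not carry over. Pictures are saved under pics/ and viewed, at most 10 in all, crops included, and the job is handed in when it is done.

Besides the shell and the picture viewer there is one more tool, called after ">>>" by a JSON object that holds its "fn" and its "kwargs", one argument or row to a line. move_arm: Moves the arm, as the interface text tells. Scaled input: -1 to 1 covers 50 mm each way for a shift and 8 degrees each way for a turn. Its arguments: {"type":"object","properties":{"motion":{"type":"array","items":{"type":"array"}},"claw":{"type":"number"},"force":{"type":"number"}},"required":["motion"]}

```bash
ls; mkdir -p pics
python3 - <<'E'
from rig import env, viewer
import cv2,numpy as np
o=env.observe(); print({k:np.round(v,3).tolist() for k,v in o.items()}, env.tip_reach)
for n in ["scene","side"]:
    d=viewer.get_image(n); np.savez("pics/"+n+"0.npz",**{k:v for k,v in d.items()})
    cv2.imwrite(f"pics/{n}0.png",d["frame"][:,:,::-1]); print(n,d["fx"],d["fy"],d["cx"],d["cy"],np.round(d["eye"],3),np.round(d["attitude"],3).tolist(), d.keys())
E
```

```text
pics
{'time_s': 0.0, 'q': [51.894, 21.84, 74.384, -0.0, 83.856, -12.336], 'qvel': [0.035, -0.011, 0.031, -0.15, 0.001, -0.026], 'joint_efforts': [0.002, -44.845, -23.128, -0.0, 0.005, -0.0], 'position': [0.239, 0.495, 0.248], 'tool_rot': [[-0.901, 0.435, -0.001], [0.435, 0.901, -0.001], [0.0, -0.001, -1.0]], 'ft_force': [-0.136, -0.022, 0.644], 'wrist_torque': [0.019, -0.008, 0.008], 'gripper_force': 0.0, 'grip_width': 0.085} 0.017
scene 494.5565255328047 494.5565255328047 325.77033880132564 236.96579183834126 [1.392 0.589 1.341] [[-0.586, -0.601, 0.543], [0.81, -0.449, 0.378], [0.016, 0.661, 0.75]] dict_keys(['frame', 'depth', 'fx', 'fy', 'cx', 'cy', 'eye', 'attitude'])
side 491.22781813657036 491.22781813657036 318.3760377285436 233.61176764420603 [0.407 1.159 0.938] [[-0.989, 0.074, -0.125], [-0.145, -0.543, 0.827], [-0.007, 0.836, 0.548]] dict_keys(['frame', 'depth', 'fx', 'fy', 'cx', 'cy', 'eye', 'attitude'])
```

View pics/scene0.png

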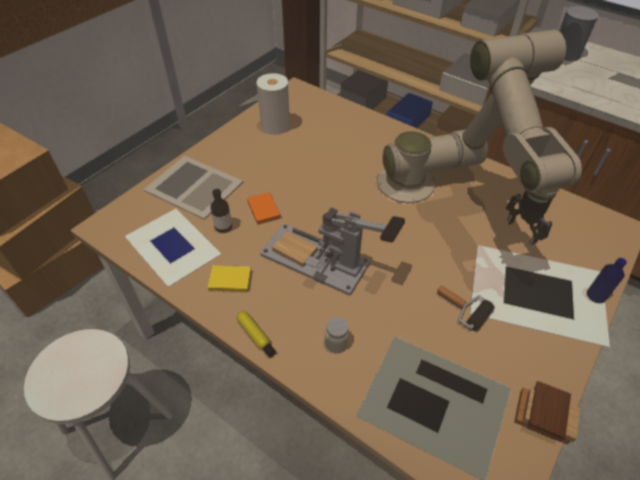

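View pics/side0.png

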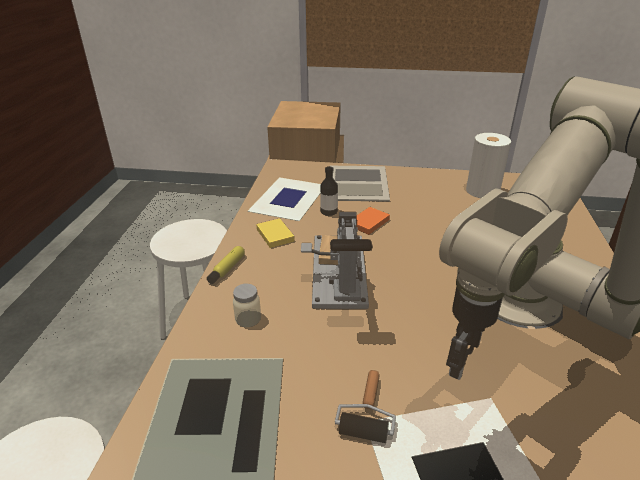

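The scene view shows the press in the middle: block at about (293,248), column at (345,245), palm pad at (393,229). The bottle is at (221,212), the jar at (337,333) and the brayer at (470,305). The side view shows the palm pad at (351,244) and the trip pad at (307,247). Next I'll fit the bed and block from the depth data.

```bash
cat > h.py <<'E'
import numpy as np, cv2
def cloud(d):
    z=d["depth"]; v,u=np.mgrid[:480,:640]
    p=np.stack([(u-d["cx"])/d["fx"]*z,-(v-d["cy"])/d["fy"]*z,-z],-1)
    return p@np.asarray(d["attitude"]).T+d["eye"], z>0
E
python3 - <<'E'
import numpy as np,cv2
from h import *
for n in ["scene","side"]:
    d=np.load(f"pics/{n}0.npz"); P,ok=cloud(d); f=d["frame"].astype(int)
    roi=ok&(P[...,0]>.25)&(P[...,0]<.9)&(P[...,1]>-.3)&(P[...,1]<.45)
    print(n,"table z",np.median(P[...,2][roi&(abs(P[...,2])<.012)]))
    hsv=cv2.cvtColor(d["frame"],cv2.COLOR_RGB2HSV)
    m=(roi&(P[...,2]>.012)&(P[...,2]<.028)).astype(np.uint8)
    nl,L,st,_=cv2.connectedComponentsWithStats(m)
    for i in range(1,nl):
        if st[i,4]>60:
            q=P[L==i]; print("bed?",st[i].tolist(),np.median(q[:,2]).round(4),cv2.minAreaRect(q[:,:2].astype(np.float32)*1000), np.median(hsv[L==i],0))
    m=(roi&(P[...,2]>.036)&(P[...,2]<.052)&(hsv[...,1]>70)).astype(np.uint8)
    nl,L,st,_=cv2.connectedComponentsWithStats(m)
    for i in range(1,nl):
        if st[i,4]>40:
            q=P[L==i]; print("blk?",st[i].tolist(),np.median(q[:,2]).round(4),cv2.minAreaRect(q[:,:2].astype(np.float32)*1000), np.median(hsv[L==i],0))
    m=(roi&(P[...,2]>.20)&(P[...,2]<.32)).astype(np.uint8)
    nl,L,st,_=cv2.connectedComponentsWithStats(m)
    for i in range(1,nl):
        if st[i,4]>40:
            q=P[L==i]; print("high",st[i].tolist(),q.min(0).round(3),q.max(0).round(3),cv2.minAreaRect(q[:,:2].astype(np.float32)*1000))
            k=(L==i)&(hsv[...,2]<60); q=P[k]; print("  dark",k.sum(),np.median(q,0).round(3),q.min(0).round(3),q.max(0).round(3),cv2.minAreaRect(q[:,:2].astype(np.float32)*1000))
    crop=d["frame"][140:340,220:460] if n=="scene" else d["frame"][180:340,260:420]
    cv2.imwrite(f"pics/{n}0c.png",cv2.resize(crop,None,fx=3,fy=3,interpolation=cv2.INTER_CUBIC)[:600,:800,::-1])
E
```

```text
scene table z 0.0031553804675983343
bed? [260, 223, 110, 71, 1745] 0.0222 ((530.0774536132812, -58.0865478515625), (164.3806610107422, 352.9749755859375), 7.594088554382324) [ 13.  25. 124.]
bed? [207, 265, 44, 26, 705] 0.025 ((771.2986450195312, -229.9274139404297), (98.15158081054688, 132.64501953125), 34.20667266845703) [ 24. 190. 193.]
bed? [437, 289, 26, 20, 69] 0.0218 ((414.9464111328125, 399.150390625), (98.29368591308594, 10.977816581726074), 82.81768798828125) [ 13. 127.  90.]
bed? [324, 339, 24, 14, 66] 0.0199 ((771.434326171875, 198.59378051757812), (33.69343566894531, 70.31349182128906), 26.197111129760742) [18. 64. 87.]
blk? [272, 231, 45, 34, 775] 0.0463 ((552.1607055664062, -125.85116577148438), (96.65864562988281, 132.50927734375), 3.225332736968994) [ 16. 121. 164.]
blk? [237, 311, 31, 34, 352] 0.0408 ((876.6553955078125, -34.250221252441406), (138.2075653076172, 34.632179260253906), 74.2966537475586) [ 26. 189. 162.]
high [322, 207, 83, 35, 1302] [ 0.427 -0.044  0.2  ] [0.532 0.213 0.291] ((491.32879638671875, 82.95429992675781), (103.52069854736328, 253.84036254882
[... 1266 characters left out ...]
688), 1.1872313022613525) [ 16. 108. 193.]
blk? [214, 246, 28, 24, 166] 0.0383 ((871.7117919921875, -30.475875854492188), (134.93692016601562, 27.19322395324707), 75.17716979980469) [ 26.  144.  189.5]
blk? [319, 255, 11, 7, 58] 0.0423 ((574.4566650390625, -64.2527084350586), (22.7486572265625, 32.99128723144531), 89.34004211425781) [ 16. 107. 148.]
high [330, 212, 43, 39, 969] [ 0.424 -0.025  0.2  ] [0.528 0.218 0.286] ((486.7119445800781, 95.74444580078125), (99.77686309814453, 239.68418884277344), 7.064837455749512)
  dark 431 [0.475 0.203 0.279] [ 0.427 -0.009  0.208] [0.524 0.218 0.286] ((486.1595153808594, 102.73712158203125), (94.18104553222656, 225.61280822753906), 6.986711025238037)
```

View pics/scene0c.png

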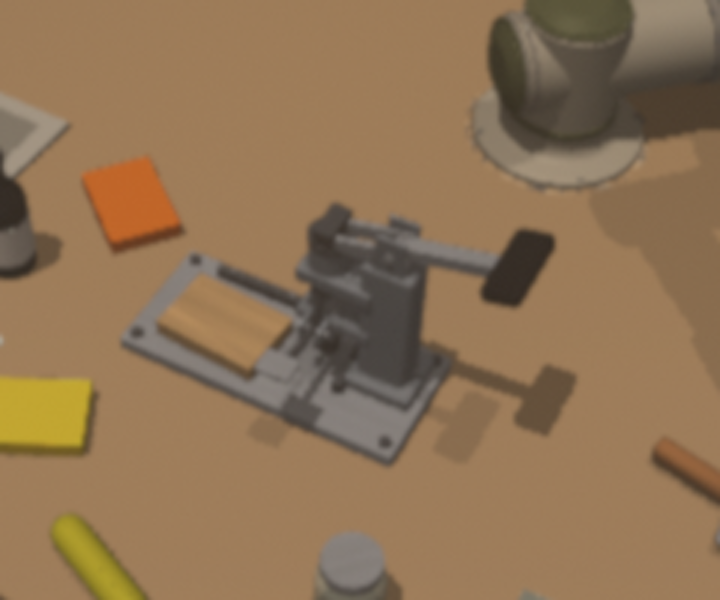

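The close view shows the block lying on the bed on the open side of the throat, with the palm pad on the robot's left. I'll lift the arm, bring it over the press and use the wrist camera for an accurate fit.

>>> {"fn": "move_arm", "kwargs": {
  "motion": [
    [[0, 0, -0.85], [0, 0, 0]],
    [[0, 0, -0.85], [0, 0, 0]],
    [[0, 0, -0.85], [0, 0, 0]],
    [[0, 0, -0.85], [0, 0, 0]],
    [[-0.69, -0.33, 0], [0, 0, 0]],
    [[-0.69, -0.33, 0], [0, 0, 0]],
    [[-0.69, -0.33, 0], [0, 0, 0]],
    [[-0.69, -0.33, 0], [0, 0, 0]],
    [[-0.69, -0.33, 0], [0, 0, 0]],
    [[-0.69, -0.33, 0], [0, 0, 0]],
    [[-0.69, -0.33, 0], [0, 0, 0]],
    [[-0.69, -0.33, 0], [0, 0, 0]],
    [[0, 0, 0], [0, 0, -0.84]],
    [[0, 0, 0], [0, 0, -0.84]],
    [[0, 0, 0], [0, 0, -0.84]],
    [[0, 0, 0], [0, 0, -0.84]],
    [[0, 0, 0], [0, 0, -0.84]],
    [[0, 0, 0], [0, 0, 0]],
    [[0, 0, 0], [0, 0, 0]]
  ],
  "claw": 1
}}

```text
time_s: 2.0
position: [0.4302, 0.2564, 0.4181]
tool_rot: [[-0.991, -0.133, -0.001], [-0.133, 0.991, -0.0], [0.001, -0.0, -1.0]]
ft_force: [0.7, 0.4, -0.8]
grip_width: -0.0001
gripper_force: 0.0
```

```bash
cat >> h.py <<'E'
def wcam(viewer,env,name):
    o=env.observe(); d=viewer.get_image("wrist"); T=np.asarray(d["T_tool_cam"])
    R=np.asarray(o["tool_rot"]); d["attitude"]=R@T[:3,:3]; d["eye"]=R@T[:3,3]+o["position"]
    cv2.imwrite(f"pics/{name}.png",d["frame"][:,:,::-1]); np.savez(f"pics/{name}.npz",**d); return d
E
python3 - <<'E'
from rig import env,viewer
from h import *
o=env.observe(); print(o["time_s"],o["position"],np.round(o["tool_rot"],3).tolist(),o["q"],o["ft_force"],o["grip_width"])
d=wcam(viewer,env,"w1"); print(np.round(d["T_tool_cam"],3).tolist(),np.round(d["eye"],3),d["fx"])
E
```

```text
2.0 [0.43024622 0.25640891 0.41810046] [[-0.991, -0.133, -0.001], [-0.133, 0.991, -0.0], [0.001, -0.0, -1.0]] [ 1.72251319e+01  1.30680923e+01  5.97366869e+01  2.66041641e-04
  1.07227247e+02 -8.04260246e+01] [ 0.6813585   0.35283551 -0.78496653] -0.0001370078563781194
[[0.001, 0.953, 0.304, 0.079], [1.0, -0.0, -0.001, 0.0], [-0.001, 0.304, -0.953, -0.126], [0.0, 0.0, 0.0, 1.0]] [0.352 0.246 0.544] 397.13890907923815
```

View pics/w1.png

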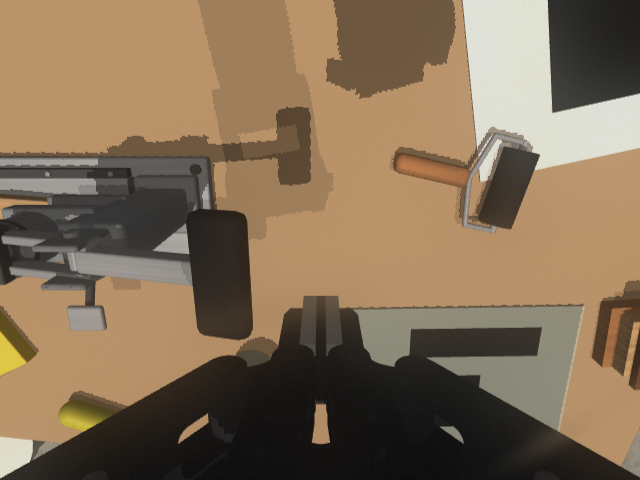

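The wrist view shows the black palm pad at pixels (188–252, 210–338), and the trip pad at (86,317). The brayer is well away from both. I'll shift along -y to see the whole bed and block.

>>> {"fn": "move_arm", "kwargs": {
  "motion": [
    [[0, -0.9, 0], [0, 0, 0]],
    [[0, -0.9, 0], [0, 0, 0]],
    [[0, -0.9, 0], [0, 0, 0]],
    [[0, -0.9, 0], [0, 0, 0]],
    [[0, -0.9, 0], [0, 0, 0]],
    [[0, -0.9, 0], [0, 0, 0]],
    [[0, 0, 0], [0, 0, 0]],
    [[0, 0, 0], [0, 0, 0]]
  ]
}}

```text
time_s: 2.85
position: [0.4671, -0.0117, 0.4181]
tool_rot: [[-0.991, -0.133, -0.0], [-0.133, 0.991, 0.0], [0.0, 0.0, -1.0]]
ft_force: [-0.1, 0.8, 0.6]
grip_width: -0.0005
gripper_force: 0.0
```

Run:
```python
from rig import env,viewer
from h import *
print(env.observe()["position"])
wcam(viewer,env,"w2")
for n in ("w1","w2"):
    d=np.load(f"pics/{n}.npz"); P,ok=cloud(d)
    hsv=cv2.cvtColor(d["frame"],cv2.COLOR_RGB2HSV)
    roi=ok&(P[...,0]>.25)&(P[...,0]<.75)&(P[...,1]>-.35)&(P[...,1]<.3)
    print(n,"table",np.median(P[...,2][roi&(abs(P[...,2])<.01)]))
    for nm,lo,hi,c in (("bed",.013,.027,hsv[...,1]<70),("blk",.037,.051,hsv[...,1]>70),("palm",.24,.31,hsv[...,2]<70),("trip",.1,.15,hsv[...,1]<90)):
        nl,L,st,_=cv2.connectedComponentsWithStats((roi&c&(P[...,2]>lo)&(P[...,2]<hi)).astype(np.uint8))
        for i in range(1,nl):
            if st[i,4]>250: q=P[L==i]; print(nm,st[i].tolist(),np.median(q[:,2]).round(4),np.round(np.array(cv2.minAreaRect(q[:,:2].astype(np.float32)*1000)[0]),1),cv2.minAreaRect(q[:,:2].astype(np.float32)*1000)[1:])
```

```text
[ 0.46709179 -0.0117255   0.41814304]
w1 table 0.00011933554849574701
bed [0, 157, 212, 53, 3402] 0.0199 [477.8 -23. ] ((68.81497192382812, 272.2568664550781), 7.201626777648926)
bed [0, 179, 129, 19, 2082] 0.0199 [491.8 -79. ] ((24.1851749420166, 171.36419677734375), 7.701261520385742)
bed [153, 233, 36, 21, 503] 0.0201 [550.4  62.6] ((29.863935470581055, 49.896976470947266), 6.850491523742676)
blk [0, 197, 48, 23, 357] 0.0435 [ 511.7 -122.3] ((25.899656295776367, 70.57644653320312), 24.63947105407715)
palm [88, 209, 165, 130, 7713] 0.2804 [480.5 143.3] ((97.04901123046875, 135.04421997070312), 7.674450397491455)
palm [37, 239, 54, 11, 330] 0.2484 [474.6  59.9] ((4.063983917236328, 33.548736572265625), 1.0095566511154175)
palm [44, 276, 51, 13, 294] 0.2499 [506.2  63.7] ((33.65829849243164, 6.034585475921631), 89.38458251953125)
trip [47, 196, 125, 53, 1850] 0.1142 [479.5  26. ] ((140.17872619628906, 41.988792419433594), 81.01488494873047)
trip [67, 283, 40, 48, 1099] 0.1245 [609.2   1.1] ((53.07649612426758, 43.046875), 5.731335639953613)
w2 table 0.0003481186646461243
bed [147, 157, 267, 114, 9821] 0.0202 [528.8 -55.7] ((159.17514038085938, 349.058837890625), 7.708563804626465)
blk [175, 194, 102, 73, 6535] 0.0441 [ 552.6 -124.9] ((90.07555389404297, 130.058349609375), 3.56392502784729)
palm [543, 208, 92, 131, 8738] 0.2801 [475.2 185.4] ((98.26129150390625, 42.03105163574219), 7.698825836181641)
palm [382, 238, 46, 9, 284] 0.2482 [474.8  57. ] ((3.0146732330322266, 35.112876892089844), 10.250968933105469)
trip [287, 195, 126, 14, 1095] 0.1066 [476.8  19.5] ((9.00667953491211, 132.9163818359375), 7.75102424621582)
```

View pics/w2.png

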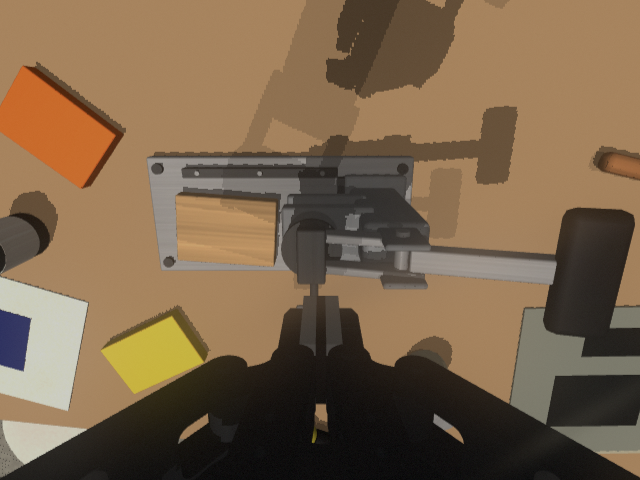

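The bed fit is clean: 159×349 mm, yaw 7.70°, with home at about (517.5, -47.1). The palm pad agrees with the model to 1 mm. The block is at home offset (24, -82) with yaw -4°. Next I'll press the palm.

>>> {"fn": "move_arm", "kwargs": {
  "motion": [
    [[-0.14, 0.8, 0], [0, 0, 0]],
    [[-0.14, 0.8, 0], [0, 0, 0]],
    [[-0.14, 0.8, 0], [0, 0, 0]],
    [[-0.14, 0.8, 0], [0, 0, 0]],
    [[-0.14, 0.8, 0], [0, 0, 0]],
    [[0, 0, 0], [0, 0, 0]],
    [[0, 0, 0.5], [0, 0, 0]],
    [[0, 0, 0.5], [0, 0, 0]],
    [[0, 0, 0.5], [0, 0, 0]],
    [[0, 0, 0.5], [0, 0, 0]],
    [[0, 0, 0.2], [0, 0, 0]],
    [[0, 0, 0.2], [0, 0, 0]],
    [[0, 0, 0.2], [0, 0, 0]],
    [[0, 0, 0.2], [0, 0, 0]],
    [[0, 0, 0.2], [0, 0, 0]],
    [[0, 0, 0.2], [0, 0, 0]],
    [[0, 0, 0.2], [0, 0, 0]],
    [[0, 0, 0.2], [0, 0, 0]],
    [[0, 0, 0], [0, 0, 0]]
  ]
}}

```text
time_s: 4.8
position: [0.4754, 0.1938, 0.2402]
tool_rot: [[-0.991, -0.137, 0.005], [-0.137, 0.991, 0.005], [-0.006, 0.004, -1.0]]
ft_force: [0.3, 8.4, 9.3]
grip_width: 0.0
gripper_force: 5.2
```

Run:
```python
from h import *
d=np.load("pics/w2.npz"); P,ok=cloud(d); print("w2 left bottle", P[225:265:10,2:40:8][...].round(3).tolist())
d=np.load("pics/scene0.npz"); P,ok=cloud(d); q=P[195:230,212:231].reshape(-1,3); q=q[q[:,2]>.03]; print(np.median(q,0),q.min(0),q.max(0))
```

```text
w2 left bottle [[[0.578, -0.404, 0.057], [0.579, -0.4, 0.05], [0.581, -0.397, 0.04], [0.584, -0.394, 0.03], [0.587, -0.391, 0.018]], [[0.584, -0.393, 0.073], [0.586, -0.389, 0.065], [0.589, -0.387, 0.055], [0.592, -0.385, 0.043], [0.597, -0.385, 0.028]], [[0.593, -0.386, 0.084], [0.596, -0.385, 0.073], [0.6, -0.383, 0.062], [0.604, -0.381, 0.05], [0.61, -0.383, 0.033]], [[0.603, -0.382, 0.09], [0.607, -0.381, 0.079], [0.612, -0.381, 0.066], [0.618, -0.382, 0.051], [0.626, -0.387, 0.029]]]
[ 0.62075033 -0.39825962  0.10049694] [ 0.57931488 -0.43694959  0.03008584] [1.3915408  0.58859544 1.34075312]
```

>>> {"fn": "move_arm", "kwargs": {
  "motion": [
    [[0, 0, 0.1], [0, 0, 0]],
    [[0, 0, 0.08], [0, 0, 0]],
    [[0, 0, 0.06], [0, 0, 0]],
    [[0, 0, 0], [0, 0, 0]]
  ]
}}

```text
time_s: 5.2
position: [0.4756, 0.1928, 0.2291]
tool_rot: [[-0.991, -0.137, 0.006], [-0.137, 0.991, 0.002], [-0.007, 0.001, -1.0]]
ft_force: [-2.8, 4.3, 13.9]
grip_width: -0.0004
gripper_force: 7.2
```

>>> {"fn": "move_arm", "kwargs": {
  "motion": [
    [[0, 0, 0.04], [0, 0, 0]],
    [[0, 0, 0.04], [0, 0, 0]],
    [[0, 0, 0], [0, 0, 0]]
  ]
}}

```text
time_s: 5.5
position: [0.4757, 0.1923, 0.2254]
tool_rot: [[-0.991, -0.137, 0.007], [-0.137, 0.991, 0.001], [-0.007, 0.0, -1.0]]
ft_force: [-2.9, -0.2, 14.6]
grip_width: 0.0002
gripper_force: 7.5
```

Run:
```python
from rig import env,viewer
import cv2,numpy as np
o=env.observe(); print(o["position"],o["ft_force"])
d=viewer.get_image("scene"); cv2.imwrite("pics/s1.png",cv2.resize(d["frame"][190:310,250:430],None,fx=4,fy=4,interpolation=cv2.INTER_CUBIC)[:,:,::-1])
```

```text
[0.47568037 0.19230923 0.22540549] [-2.90317416 -0.19691316 14.64106052]
```

View pics/s1.png

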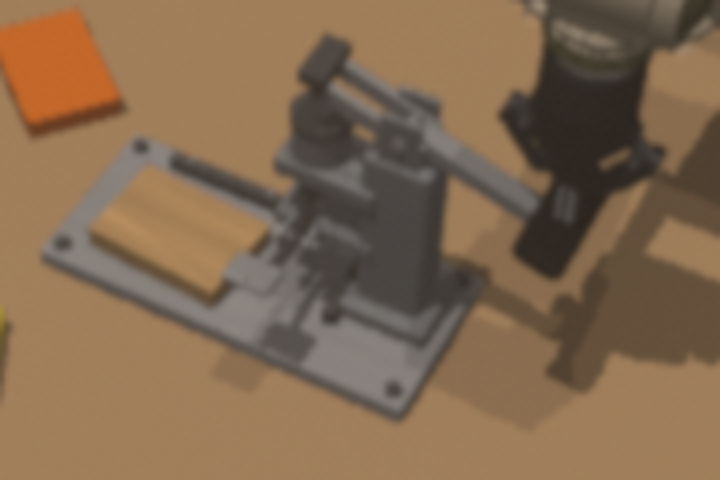

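The lever is pressed about 72 mm down, with the crosshead at (325,60) and the trip pad raised at (250,272). I'll let it back up and check the latch.

>>> {"fn": "move_arm", "kwargs": {
  "motion": [
    [[0, 0, -0.2], [0, 0, 0]],
    [[0, 0, -0.3], [0, 0, 0]],
    [[0, 0, -0.4], [0, 0, 0]],
    [[0, 0, -0.4], [0, 0, 0]],
    [[0, 0, -0.4], [0, 0, 0]],
    [[0, 0, -0.5], [0, 0, 0]],
    [[0, 0, 0], [0, 0, 0]]
  ]
}}

```text
time_s: 6.25
position: [0.4754, 0.1922, 0.3362]
tool_rot: [[-0.991, -0.136, 0.008], [-0.136, 0.991, 0.001], [-0.008, 0.0, -1.0]]
ft_force: [-0.4, -0.0, 0.7]
grip_width: 0.0001
gripper_force: 0.0
```

Run:
```python
from rig import env,viewer
from h import *
o=env.observe(); print(o["position"],np.round(o["tool_rot"],3).tolist(),o["ft_force"])
d=viewer.get_image("side"); P,ok=cloud(d)
d0=np.load("pics/side0.npz"); P0,_=cloud(d0)
H=np.array([.5175,-.0471,.02]); c,s=np.cos(np.radians(7.7)),np.sin(np.radians(7.7)); R=np.array([[c,-s,0],[s,c,0],[0,0,1]])
for p in (P0,P):
    q=((p-H)@R*1000).reshape(-1,3)
    def b(x0,x1,y0,y1,z0=60): 
        k=(q[:,0]>x0)&(q[:,0]<x1)&(q[:,1]>y0)&(q[:,1]<y1)&(q[:,2]>z0)&(q[:,2]<330); return k.sum(),np.percentile(q[k][:,2],[50,90,99]).round(0) if k.sum() else 0
    print("cross",b(-35,15,15,55,150),"trip",b(88,125,14,56),"palm",b(-60,40,215,260,150))
```

```text
[0.47536692 0.19216528 0.33617639] [[-0.991, -0.136, 0.008], [-0.136, 0.991, 0.001], [-0.008, 0.0, -1.0]] [-0.35136714 -0.02150159  0.7203786 ]
cross (np.int64(201), array([210., 217., 218.])) trip (np.int64(96), array([104., 106., 108.])) palm (np.int64(359), array([261., 264., 265.]))
cross (np.int64(146), array([210., 251., 252.])) trip (np.int64(90), array([117., 120., 121.])) palm (np.int64(442), array([262., 318., 328.]))
```

The striker is latched: the crosshead rose 34 mm, the trip pad is at 117, and the palm is back up. Next I'll move beside the block's +x face.

>>> {"fn": "move_arm", "kwargs": {
  "motion": [
    [[-0.254, -0.722, 0], [0, 0, 0]],
    [[-0.254, -0.722, 0], [0, 0, 0]],
    [[-0.254, -0.722, 0], [0, 0, 0]],
    [[-0.254, -0.722, 0], [0, 0, 0]],
    [[-0.254, -0.722, 0], [0, 0, 0]],
    [[-0.254, -0.722, 0], [0, 0, 0]],
    [[-0.254, -0.722, 0], [0, 0, 0]],
    [[-0.254, -0.722, 0], [0, 0, 0]],
    [[-0.254, -0.722, 0], [0, 0, 0]],
    [[0, 0, 0.5], [0, 0, 0]],
    [[0, 0, 0.8], [0, 0, 0]],
    [[0, 0, 0.8], [0, 0, 0]],
    [[0, 0, 0.8], [0, 0, 0]],
    [[0, 0, 0.8], [0, 0, 0]],
    [[0, 0, 0.8], [0, 0, 0]],
    [[0, 0, 0.6], [0, 0, 0]],
    [[0, 0, 0], [0, 0, 0]],
    [[0, 0, 0], [0, 0, 0]]
  ],
  "claw": 0.7
}}

```text
time_s: 8.1
position: [0.6322, -0.1145, 0.0777]
tool_rot: [[-0.991, -0.136, -0.0], [-0.136, 0.991, 0.0], [0.0, 0.0, -1.0]]
ft_force: [0.4, -0.3, 0.3]
grip_width: 0.0258
gripper_force: 0.0
```

```bash
cat >> h.py <<'E'
H=np.array([.5175,-.0471,.02]); c,s=np.cos(np.radians(7.7)),np.sin(np.radians(7.7)); RP=np.array([[c,-s,0],[s,c,0],[0,0,1]])
def home(p): return (np.asarray(p)-H)@RP*1000
def block(d,lo=.037,hi=.051):
    P,ok=cloud(d); hsv=cv2.cvtColor(d["frame"],cv2.COLOR_RGB2HSV); q=home(P)
    m=ok&(hsv[...,1]>70)&(hsv[...,0]<22)&(abs(q[...,0])<100)&(q[...,1]>-190)&(q[...,1]<75)&(P[...,2]>lo)&(P[...,2]<hi)
    nl,L,st,_=cv2.connectedComponentsWithStats(m.astype(np.uint8)); i=1+np.argmax(st[1:,4]); p=q[L==i]
    print("n",st[i].tolist(),cv2.minAreaRect(p[:,:2].astype(np.float32)),"minmax",np.percentile(p,[.5,99.5],axis=0).round(1).tolist()); return p
E
python3 - <<'E'
from rig import env,viewer
from h import *
o=env.observe(); print(o["time_s"],o["position"],home(o["position"]),np.round(o["tool_rot"],3).tolist(),o["ft_force"],o["grip_width"])
block(wcam(viewer,env,"w3"))
E
```

```text
8.1 [ 0.63217811 -0.11448611  0.07772125] [104.61527336 -82.14378588  57.7212513 ] [[-0.991, -0.136, -0.0], [-0.136, 0.991, 0.0], [0.0, 0.0, -1.0]] [ 0.3701311  -0.32989257  0.26725004] 0.025790932635193692
n [145, 0, 364, 233, 74629] ((26.256343841552734, -82.45162963867188), (130.4263916015625, 87.02672576904297), 86.05581665039062) minmax [[-12.1, -146.9, 22.5], [70.4, -17.9, 25.9]]
```

View pics/w3.png

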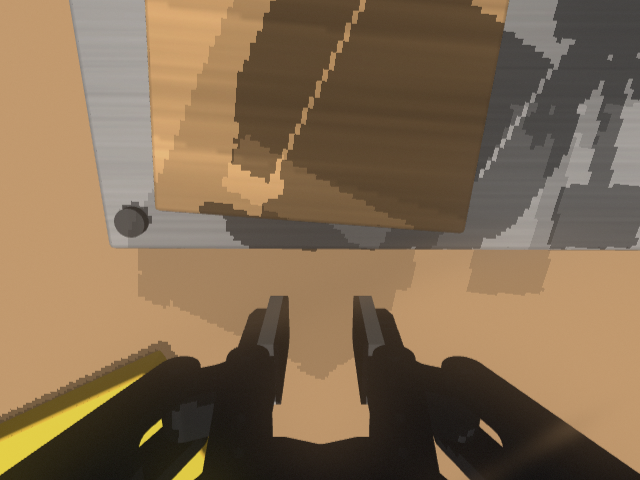

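The wrist view shows the block's +x face across (155–465, ~220), directly in front of both fingers. I'll lower and push toward the fence.

>>> {"fn": "move_arm", "kwargs": {
  "motion": [
    [[0, 0, 0.4], [0, 0, 0]],
    [[0, 0, 0.25], [0, 0, 0]],
    [[0.2, 0, 0], [0, 0, 0]],
    [[0.2, 0, 0], [0, 0, 0]],
    [[0.16, 0, 0], [0, 0, 0]],
    [[0.12, 0, 0], [0, 0, 0]],
    [[0.1, 0, 0], [0, 0, 0]],
    [[0, 0, 0], [0, 0, 0]]
  ]
}}

```text
time_s: 8.95
position: [0.5931, -0.1199, 0.0452]
tool_rot: [[-0.991, -0.136, 0.0], [-0.136, 0.991, -0.0], [-0.0, -0.0, -1.0]]
ft_force: [-0.1, -0.1, 0.5]
grip_width: 0.0258
gripper_force: 0.0
```

Run:
```python
from rig import env,viewer
from h import *
o=env.observe(); print(o["time_s"],home(o["position"]),o["ft_force"],o["grip_width"])
block(wcam(viewer,env,"w4"))
```

```text
8.95 [ 65.11363007 -82.29971537  25.20300136] [-0.05824088 -0.14026161  0.45632496] 0.025839525633694484
n [84, 29, 445, 279, 112056] ((7.653179168701172, -86.11114501953125), (89.9373550415039, 130.34059143066406), 0.10506892949342728) minmax [[-36.6, -149.5, 22.5], [51.1, -22.5, 25.9]]
```

>>> {"fn": "move_arm", "kwargs": {
  "motion": [
    [[0.08, 0, 0], [0, 0, 0]],
    [[0.05, 0, 0], [0, 0, 0]],
    [[0.03, 0, 0], [0, 0, 0]],
    [[0.01, 0, 0], [0, 0, 0]],
    [[0, 0, 0], [0, 0, 0]]
  ]
}}

```text
time_s: 9.5
position: [0.5852, -0.1211, 0.0449]
tool_rot: [[-0.991, -0.136, 0.001], [-0.136, 0.991, -0.0], [-0.001, -0.0, -1.0]]
ft_force: [2.1, -1.1, 0.6]
grip_width: 0.0258
gripper_force: 1.4
```

Run:
```python
from rig import env,viewer
from h import *
o=env.observe(); print(o["time_s"],home(o["position"]),o["ft_force"],o["grip_width"])
block(wcam(viewer,env,"w5"))
```

```text
9.5 [ 57.19127486 -82.43853208  24.9113801 ] [ 2.11516029 -1.05298252  0.61143119] 0.02580676897491838
n [84, 29, 446, 280, 112432] ((-0.17345809936523438, -86.17176818847656), (90.1056137084961, 130.0110626220703), 0.012451553717255592) minmax [[-44.4, -149.7, 22.5], [43.4, -22.6, 25.9]]
```

>>> {"fn": "move_arm", "kwargs": {
  "motion": [
    [[0.02, 0, 0], [0, 0, 0]],
    [[0.01, 0, 0], [0, 0, 0]],
    [[0, 0, 0], [0, 0, 0]]
  ]
}}

```text
time_s: 9.85
position: [0.585, -0.1213, 0.0454]
tool_rot: [[-0.991, -0.136, 0.004], [-0.136, 0.991, -0.001], [-0.004, -0.001, -1.0]]
ft_force: [8.9, -0.1, -0.8]
grip_width: 0.0257
gripper_force: 4.3
```

>>> {"fn": "move_arm", "kwargs": {
  "motion": [
    [[-0.2, 0, 0], [0, 0, 0]],
    [[-0.2, 0, 0], [0, 0, 0]],
    [[0, 0, -0.6], [0, 0, 0]],
    [[0, 0, -0.6], [0, 0, 0]],
    [[0.3, -0.6, 0], [0, 0, 0]],
    [[0.4, -0.6, 0], [0, 0, 0]],
    [[0.4, -0.6, 0], [0, 0, 0]],
    [[0.42, -0.36, 0], [0, 0, 0]],
    [[0, 0, 0], [0, 0, 0]],
    [[0, 0, 0.6], [0, 0, 0]],
    [[0, 0, 0.6], [0, 0, 0]],
    [[0, 0, 0], [0, 0, 0]]
  ],
  "claw": 1
}}

```text
time_s: 11.05
position: [0.5415, -0.234, 0.0414]
tool_rot: [[-0.991, -0.137, -0.007], [-0.137, 0.991, 0.005], [0.006, 0.005, -1.0]]
ft_force: [-0.6, -0.0, 0.4]
grip_width: -0.0001
gripper_force: 0.0
```

Run:
```python
from rig import env,viewer
from h import *
o=env.observe(); print(o["time_s"],home(o["position"]),o["ft_force"],o["grip_width"])
block(wcam(viewer,env,"w6"))
```

```text
11.05 [  -1.26885522 -188.44784384   21.36153873] [-0.58100071 -0.0218315   0.38822475] -5.401102765369836e-05
n [417, 220, 223, 227, 41207] ((-0.40225982666015625, -107.27040100097656), (90.69386291503906, 88.94342803955078), 0.12525467574596405) minmax [[-45.2, -151.4, 17.7], [41.9, -67.3, 25.8]]
```

View pics/w6.png

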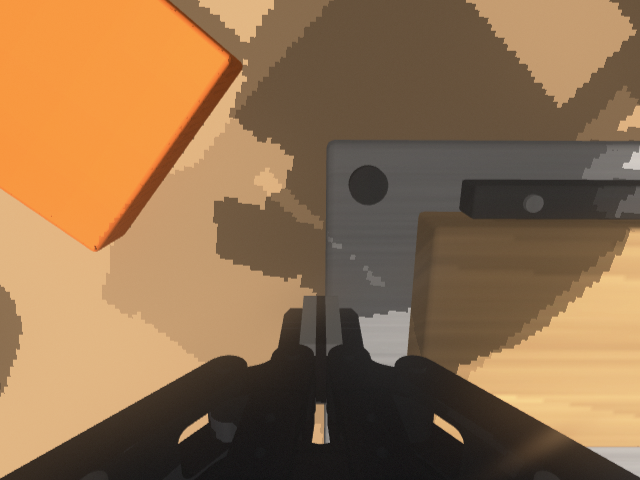

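The view shows the block flush along the fence bar (465–640, ~200), with its -y end at column 415 and the closed fingers left of it. Next is the +y push.

>>> {"fn": "move_arm", "kwargs": {
  "motion": [
    [[0, 0.1, -0.04], [0, 0, 0]],
    [[0, 0.2, 0], [0, 0, 0]],
    [[0, 0.2, 0], [0, 0, 0]],
    [[0, 0.2, 0], [0, 0, 0]],
    [[0, 0.2, 0], [0, 0, 0]],
    [[0, 0.2, 0], [0, 0, 0]],
    [[0, 0.2, 0], [0, 0, 0]],
    [[0, 0.2, 0], [0, 0, 0]],
    [[0, 0.2, 0], [0, 0, 0]],
    [[0, 0.1, 0], [0, 0, 0]],
    [[0, 0, 0], [0, 0, 0]]
  ]
}}

```text
time_s: 12.2
position: [0.53, -0.1456, 0.0466]
tool_rot: [[-0.991, -0.137, -0.001], [-0.137, 0.991, 0.001], [0.001, 0.001, -1.0]]
ft_force: [1.0, -0.7, -0.2]
grip_width: 0.0
gripper_force: 0.0
```

Run:
```python
from rig import env,viewer
from h import *
o=env.observe(); print(o["time_s"],home(o["position"]),o["ft_force"],o["grip_width"])
block(wcam(viewer,env,"w7"))
block(viewer.get_image("scene"))
```

```text
12.2 [ -0.83298568 -99.25435911  26.62476561] [ 0.97333233 -0.74094895 -0.21117291] 3.239765534853578e-05
n [357, 216, 283, 221, 50397] ((0.07548141479492188, -27.55817413330078), (91.06184387207031, 115.73676300048828), 0.01954883150756359) minmax [[-45.1, -84.3, 18.0], [42.2, 25.0, 25.7]]
n [292, 233, 28, 24, 405] ((-4.5570068359375, -45.16925048828125), (104.10171508789062, 89.97905731201172), 1.4192322492599487) minmax [[-55.5, -88.4, 17.5], [46.8, -0.6, 31.0]]
```

>>> {"fn": "move_arm", "kwargs": {
  "motion": [
    [[0, 0.16, 0], [0, 0, 0]],
    [[0, 0.12, 0], [0, 0, 0]],
    [[0, 0.06, 0], [0, 0, 0]],
    [[0, 0.02, 0], [0, 0, 0]],
    [[0, 0, 0], [0, 0, 0]]
  ]
}}

```text
time_s: 12.8
position: [0.5279, -0.1286, 0.0468]
tool_rot: [[-0.991, -0.136, -0.0], [-0.136, 0.991, 0.0], [0.0, 0.0, -1.0]]
ft_force: [-0.4, -0.5, -0.3]
grip_width: 0.0004
gripper_force: 0.0
```

>>> {"fn": "move_arm", "kwargs": {
  "motion": [
    [[0, 0.03, 0], [0, 0, 0]],
    [[0, 0.02, 0], [0, 0, 0]],
    [[0, 0, 0], [0, 0, 0]]
  ]
}}

```text
time_s: 13.1
position: [0.5276, -0.1264, 0.0468]
tool_rot: [[-0.991, -0.136, -0.0], [-0.136, 0.991, -0.0], [0.0, -0.0, -1.0]]
ft_force: [0.3, -0.9, 0.5]
grip_width: 0.0003
gripper_force: 0.5
```

Run:
```python
from rig import env,viewer
from h import *
o=env.observe(); print(o["time_s"],home(o["position"]),o["ft_force"]@RP,o["grip_width"])
block(wcam(viewer,env,"w8"))
```

```text
13.1 [ -0.61037255 -79.89588393  26.84093744] [ 0.17436613 -0.94173862  0.48383102] 0.0003413951147764378
n [356, 215, 284, 221, 50668] ((-0.10396575927734375, -8.063907623291016), (90.8625259399414, 115.76649475097656), 0.05025848001241684) minmax [[-45.1, -65.4, 18.1], [42.3, 44.3, 25.8]]
```

Not in contact with the stop yet; I'll nudge on until the force rises.

>>> {"fn": "move_arm", "kwargs": {
  "motion": [
    [[0, 0.02, 0], [0, 0, 0]],
    [[0, 0.02, 0], [0, 0, 0]],
    [[0, 0, 0], [0, 0, 0]]
  ]
}}

```text
time_s: 13.45
position: [0.5278, -0.126, 0.0472]
tool_rot: [[-0.991, -0.136, 0.001], [-0.136, 0.991, -0.003], [-0.001, -0.003, -1.0]]
ft_force: [-1.6, -11.1, -0.1]
grip_width: -0.0004
gripper_force: 4.9
```

>>> {"fn": "move_arm", "kwargs": {
  "motion": [
    [[0, 0.02, 0], [0, 0, 0]],
    [[0, 0.01, 0], [0, 0, 0]],
    [[0, 0, 0], [0, 0, 0]]
  ]
}}

```text
time_s: 13.75
position: [0.5279, -0.1258, 0.0475]
tool_rot: [[-0.991, -0.136, 0.002], [-0.136, 0.991, -0.006], [-0.002, -0.006, -1.0]]
ft_force: [-2.2, -17.2, 0.5]
grip_width: -0.0002
gripper_force: 8.0
```

>>> {"fn": "move_arm", "kwargs": {
  "motion": [
    [[0, -0.3, 0], [0, 0, 0]],
    [[0, -0.3, 0], [0, 0, 0]],
    [[0, 0, -0.6], [0, 0, 0]],
    [[0, 0, -0.6], [0, 0, 0]],
    [[-0.5, 0, 0], [0, 0, 0]],
    [[-0.5, 0, 0], [0, 0, 0]],
    [[-0.5, 0.4, 0], [0, 0, 0]],
    [[-0.3, 0.6, 0], [0, 0, 0]],
    [[0, 0.04, 0], [0, 0, 0]],
    [[0, 0, 0.6], [0, 0, 0]],
    [[0, 0, 0.6], [0, 0, 0]],
    [[0, 0, 0], [0, 0, 0]]
  ]
}}

```text
time_s: 14.95
position: [0.6112, -0.0889, 0.0432]
tool_rot: [[-0.991, -0.136, -0.007], [-0.136, 0.991, 0.003], [0.007, 0.004, -1.0]]
ft_force: [0.2, -0.2, 0.2]
grip_width: -0.0001
gripper_force: 0.0
```

Run:
```python
from rig import env,viewer
from h import *
o=env.observe(); print(o["time_s"],home(o["position"]),o["ft_force"]@RP,o["grip_width"])
block(wcam(viewer,env,"w9"))
```

```text
14.95 [ 87.21388701 -54.00444391  23.22584068] [ 0.1965604  -0.24692973  0.20508301] -5.681263324493859e-05
n [278, 0, 362, 230, 81246] ((11.503849029541016, -7.012474060058594), (67.5137939453125, 117.90309143066406), 0.06611841917037964) minmax [[-21.6, -65.2, 22.5], [44.1, 46.7, 26.0]]
```

>>> {"fn": "move_arm", "kwargs": {
  "motion": [
    [[0.2, 0, -0.03], [0, 0, 0]],
    [[0.2, 0, 0], [0, 0, 0]],
    [[0.14, 0, 0], [0, 0, 0]],
    [[0.02, 0, 0], [0, 0, 0]],
    [[0.02, 0, 0], [0, 0, 0]],
    [[0, 0, 0], [0, 0, 0]]
  ]
}}

```text
time_s: 15.6
position: [0.5847, -0.0928, 0.0486]
tool_rot: [[-0.991, -0.136, 0.0], [-0.136, 0.991, -0.0], [-0.0, -0.0, -1.0]]
ft_force: [-0.2, 0.3, 0.1]
grip_width: 0.0001
gripper_force: 0.0
```

>>> {"fn": "move_arm", "kwargs": {
  "motion": [
    [[0.02, 0, 0], [0, 0, 0]],
    [[0.01, 0, 0], [0, 0, 0]],
    [[0, 0, 0], [0, 0, 0]]
  ]
}}

```text
time_s: 15.9
position: [0.5831, -0.0929, 0.0482]
tool_rot: [[-0.991, -0.136, -0.0], [-0.136, 0.991, 0.0], [0.0, 0.0, -1.0]]
ft_force: [0.4, -0.5, -0.2]
grip_width: -0.0001
gripper_force: 0.0
```

>>> {"fn": "move_arm", "kwargs": {
  "motion": [
    [[0.03, 0, 0], [0, 0, 0]],
    [[0.02, 0, 0], [0, 0, 0]],
    [[0, 0, 0], [0, 0, 0]]
  ]
}}

```text
time_s: 16.2
position: [0.5813, -0.0933, 0.0486]
tool_rot: [[-0.991, -0.136, 0.002], [-0.136, 0.991, -0.0], [-0.002, -0.0, -1.0]]
ft_force: [4.7, 1.2, -0.4]
grip_width: 0.0001
gripper_force: 2.3
```

Run:
```python
from rig import env,viewer
from h import *
o=env.observe(); print(o["time_s"],home(o["position"]),o["ft_force"]@RP,o["grip_width"])
block(wcam(viewer,env,"w10"))
```

```text
16.2 [ 57.0409585  -54.32839652  28.60334314] [ 4.81713425  0.58155942 -0.39527412] 0.00010831731811115977
n [282, 32, 358, 273, 86702] ((-0.12423324584960938, -8.078975677490234), (90.40315246582031, 116.275390625), 0.2875632345676422) minmax [[-44.4, -65.2, 22.6], [43.4, 38.6, 26.0]]
```

>>> {"fn": "move_arm", "kwargs": {
  "motion": [
    [[-0.25, 0, 0], [0, 0, 0]],
    [[-0.25, 0, 0], [0, 0, 0]],
    [[0, 0, -0.6], [0, 0, 0]],
    [[0, 0, -0.6], [0, 0, 0]],
    [[0, -0.6, 0], [0, 0, 0]],
    [[0.4, -0.5, 0], [0, 0, 0]],
    [[0.6, 0, 0], [0, 0, 0]],
    [[0.66, 0, 0], [0, 0, 0]],
    [[0, 0, 0], [0, 0, 0]],
    [[0, 0, 0.6], [0, 0, 0]],
    [[0, 0, 0.6], [0, 0, 0]],
    [[0, 0.2, 0], [0, 0, 0]],
    [[0, 0.2, 0], [0, 0, 0]],
    [[0, 0.1, 0], [0, 0, 0]],
    [[0, 0, 0], [0, 0, 0]]
  ]
}}

```text
time_s: 17.75
position: [0.5278, -0.13, 0.0497]
tool_rot: [[-0.99, -0.138, 0.002], [-0.138, 0.99, -0.001], [-0.002, -0.001, -1.0]]
ft_force: [-0.7, -0.3, 0.9]
grip_width: 0.0
gripper_force: 0.0
```

Run:
```python
from rig import env,viewer
from h import *
o=env.observe(); print(o["time_s"],home(o["position"]),o["ft_force"]@RP,o["grip_width"])
block(wcam(viewer,env,"w11"))
```

```text
17.75 [ -0.94697353 -83.54683917  29.67988543] [-0.69476619 -0.17238825  0.943155  ] 1.2554590807065663e-05
n [363, 215, 277, 217, 49515] ((0.0273284912109375, -8.9034423828125), (114.64098358154297, 90.91356658935547), 89.6312255859375) minmax [[-45.0, -65.8, 18.1], [42.6, 42.9, 25.8]]
```

>>> {"fn": "move_arm", "kwargs": {
  "motion": [
    [[0, 0.04, 0.02], [0, 0, 0]],
    [[0, 0.04, 0], [0, 0, 0]],
    [[0, 0.02, 0], [0, 0, 0]],
    [[0, 0, 0], [0, 0, 0]]
  ]
}}

```text
time_s: 18.2
position: [0.5267, -0.1264, 0.0475]
tool_rot: [[-0.991, -0.136, 0.001], [-0.136, 0.991, -0.001], [-0.0, -0.001, -1.0]]
ft_force: [0.4, -2.7, 0.1]
grip_width: -0.0001
gripper_force: 1.4
```

>>> {"fn": "move_arm", "kwargs": {
  "motion": [
    [[0, 0.02, 0], [0, 0, 0]],
    [[0, 0, 0], [0, 0, 0]]
  ]
}}

```text
time_s: 18.4
position: [0.5268, -0.1262, 0.0476]
tool_rot: [[-0.991, -0.136, 0.001], [-0.136, 0.991, -0.002], [-0.001, -0.002, -1.0]]
ft_force: [-0.0, -7.7, -0.3]
grip_width: -0.0002
gripper_force: 3.8
```

```bash
cat >> h.py <<'E'
def edges(d):
    P,ok=cloud(d); q=home(P); hsv=cv2.cvtColor(d["frame"],cv2.COLOR_RGB2HSV)
    # cast pixel rays onto block top plane z=.044
    v,u=np.mgrid[:480,:640]; r=np.stack([(u-d["cx"])/d["fx"],-(v-d["cy"])/d["fy"],-np.ones_like(u,float)],-1)@np.asarray(d["attitude"]).T
    e=np.asarray(d["eye"]); t=(.044-e[2])/r[...,2]; h=home(e+r*t[...,None])
    m=ok&(abs(q[...,2]-24)<2.5)&(hsv[...,1]>70)&(hsv[...,0]<22)&(abs(h[...,0])<60)&(h[...,1]>-90)
    p=h[m]
    for nm,a,b,sg,lo,hi in (("-y end",0,1,-1,-42,42),("+x side",1,0,1,-60,0),("-x side",1,0,-1,-60,0)):
        X=[];Y=[]
        for k in np.arange(lo,hi,3):
            w=p[abs(p[:,a]-k)<1.5]
            if len(w)>20: X.append(k);Y.append(sg*np.max(sg*w[:,b]))
        if len(X)>4:
            Y=np.array(Y);X=np.array(X);g=abs(Y-np.median(Y))<2; f=np.polyfit(X[g],Y[g],1); print(nm,g.sum(),"at0",f[1].round(2),"mid",np.median(Y).round(2),"slope deg",np.degrees(f[0]).round(2))
E
python3 - <<'E'
from rig import env,viewer
from h import *
o=env.observe(); print(o["time_s"],home(o["position"]),o["ft_force"]@RP)
d=wcam(viewer,env,"w12"); block(d)
for n in ("w5","w8","w10","w11","w12"): print(n); edges(np.load(f"pics/{n}.npz"))
E
```

```text
18.4 [ -1.39447119 -79.62503247  27.59251865] [-1.037332   -7.59979    -0.25721099]
n [356, 218, 284, 219, 50256] ((0.14270401000976562, -8.006168365478516), (91.05313110351562, 115.8883056640625), 0.056680936366319656) minmax [[-45.0, -65.4, 18.1], [42.5, 45.2, 25.8]]
w5
-y end 28 at0 -89.88 mid -89.88 slope deg 0.06
+x side 14 at0 43.31 mid 43.71 slope deg -0.56
-x side 14 at0 -44.36 mid -44.47 slope deg 0.12
w8
-y end 16 at0 -64.9 mid -64.51 slope deg 2.1
+x side 2 at0 35.44 mid 22.75 slope deg 44.03
-x side 20 at0 -45.56 mid -45.74 slope deg 0.17
w10
-y end 28 at0 -65.63 mid -65.63 slope deg -0.11
+x side 20 at0 43.8 mid 43.91 slope deg -0.22
-x side 20 at0 -44.48 mid -44.61 slope deg 0.18
w11
-y end 18 at0 -65.88 mid -66.05 slope deg 0.54
+x side 2 at0 36.57 mid 24.35 slope deg 35.9
-x side 20 at0 -45.54 mid -45.57 slope deg 0.1
w12
-y end 9 at0 -64.37 mid -63.96 slope deg 2.96
+x side 2 at0 32.41 mid 22.24 slope deg 35.29
-x side 20 at0 -45.5 mid -45.65 slope deg 0.13
```

Edges and forces show the block flush with both the fence and the stop. I'll retreat, rise, and turn the tool a quarter so the camera stays clear of the crosshead.

>>> {"fn": "move_arm", "kwargs": {
  "motion": [
    [[0, -0.25, 0], [0, 0, 0]],
    [[0, -0.25, 0], [0, 0, 0]],
    [[0, 0, -0.82], [0, 0, 0]],
    [[0, 0, -0.82], [0, 0, 0]],
    [[0, 0, -0.82], [0, 0, 0]],
    [[0, 0, -0.82], [0, 0, 0]],
    [[0, 0, 0], [0, 0, 0.94]],
    [[0, 0, 0], [0, 0, 0.94]],
    [[0, 0, 0], [0, 0, 0.94]],
    [[0, 0, 0], [0, 0, 0.94]],
    [[0, 0, 0], [0, 0, 0.94]],
    [[0, 0, 0], [0, 0, 0.94]],
    [[0, 0, 0], [0, 0, 0.94]],
    [[0, 0, 0], [0, 0, 0.94]],
    [[0, 0, 0], [0, 0, 0.94]],
    [[0, 0, 0], [0, 0, 0.94]],
    [[0, 0, 0], [0, 0, 0.94]],
    [[0, 0, 0], [0, 0, 0.94]],
    [[0, 0, 0], [0, 0, 0]]
  ]
}}

```text
time_s: 20.35
position: [0.5298, -0.1503, 0.2112]
tool_rot: [[-0.13, 0.991, -0.0], [0.991, 0.13, 0.001], [0.001, -0.0, -1.0]]
ft_force: [0.4, -0.4, 0.1]
grip_width: -0.0001
gripper_force: 0.0
```

>>> {"fn": "move_arm", "kwargs": {
  "motion": [
    [[0, 0.54, 0], [0, 0, 0]],
    [[0, 0.54, 0], [0, 0, 0]],
    [[0, 0.54, 0], [0, 0, 0]],
    [[0, 0.54, 0], [0, 0, 0]],
    [[0.7, 0, 0], [0, 0, 0]],
    [[0.7, 0, 0], [0, 0, 0]],
    [[0.7, 0, 0], [0, 0, 0]],
    [[0.7, 0, 0], [0, 0, 0]],
    [[0, 0, 0], [0, 0, 0]],
    [[0, 0, 0], [0, 0, 0]]
  ]
}}

```text
time_s: 21.35
position: [0.6185, 0.0033, 0.2113]
tool_rot: [[-0.136, 0.991, -0.0], [0.991, 0.136, -0.0], [-0.0, -0.0, -1.0]]
ft_force: [0.2, -0.6, -0.4]
grip_width: -0.0
gripper_force: 0.0
```

Run:
```python
from rig import env,viewer
from h import *
o=env.observe(); print(o["time_s"],home(o["position"]),o["ft_force"]@RP,np.round(o["tool_rot"],3).tolist())
for n in ("side","scene"):
    d=viewer.get_image(n); q=home(cloud(d)[0]).reshape(-1,3)
    for nm,x0,x1,y0,y1,z0,z1 in (("cross",-35,15,15,55,200,270),("trip",88,125,14,56,60,150)):
        k=(q[:,0]>x0)&(q[:,0]<x1)&(q[:,1]>y0)&(q[:,1]<y1)&(q[:,2]>z0)&(q[:,2]<z1); print(n,nm,k.sum(),np.percentile(q[k],[5,50,95],axis=0).round(0).tolist() if k.sum()>5 else 0)
    cv2.imwrite(f"pics/{n}2.png",cv2.resize(d["frame"][190:310,250:430] if n=="scene" else d["frame"][190:310,250:430],None,fx=4,fy=4,interpolation=cv2.INTER_CUBIC)[:,:,::-1])
```

```text
21.35 [106.81022457  36.46484249 191.31000172] [ 0.10030483 -0.64239057 -0.40113835] [[-0.136, 0.991, -0.0], [0.991, 0.136, -0.0], [-0.0, -0.0, -1.0]]
side cross 222 [[-30.0, 28.0, 203.0], [-10.0, 43.0, 243.0], [10.0, 49.0, 252.0]]
side trip 90 [[89.0, 20.0, 112.0], [103.0, 40.0, 117.0], [115.0, 55.0, 121.0]]
scene cross 149 [[-28.0, 30.0, 202.0], [-3.0, 41.0, 221.0], [13.0, 52.0, 257.0]]
scene trip 98 [[90.0, 17.0, 116.0], [106.0, 35.0, 120.0], [119.0, 53.0, 126.0]]
```

View pics/scene2.png

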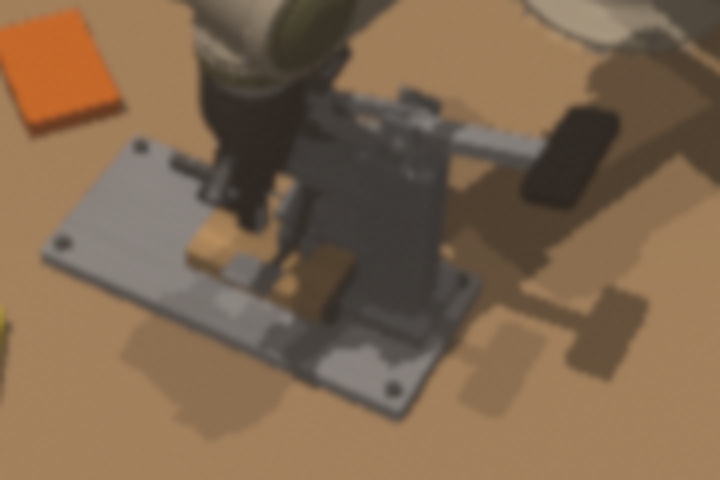

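The block is under the die, the trip pad at (250,268) is still raised, and the gripper is above it. Now I'll press the trip.

>>> {"fn": "move_arm", "kwargs": {
  "motion": [
    [[0, 0, 0.5], [0, 0, 0]],
    [[0, 0, 0.5], [0, 0, 0]],
    [[0, 0, 0], [0, 0, 0]],
    [[0, 0, 0.1], [0, 0, 0]],
    [[0, 0, 0.1], [0, 0, 0]],
    [[0, 0, 0.1], [0, 0, 0]],
    [[0, 0, 0.1], [0, 0, 0]],
    [[0, 0, 0.1], [0, 0, 0]],
    [[0, 0, 0.06], [0, 0, 0]],
    [[0, 0, 0], [0, 0, 0]]
  ]
}}

```text
time_s: 22.45
position: [0.6191, 0.0031, 0.1338]
tool_rot: [[-0.132, 0.991, 0.002], [0.991, 0.132, -0.0], [-0.001, 0.002, -1.0]]
ft_force: [3.2, -0.4, 4.3]
grip_width: -0.0005
gripper_force: 2.4
```

```bash
cat > chk.py <<'E'
from rig import env,viewer
from h import *
o=env.observe(); print(o["time_s"],home(o["position"]),o["ft_force"]@RP)
for n in ("side","scene"):
    d=viewer.get_image(n); q=home(cloud(d)[0]).reshape(-1,3)
    for nm,x0,x1,y0,y1,z0,z1 in (("cross",-35,15,15,55,200,270),("trip",88,125,14,56,60,150)):
        k=(q[:,0]>x0)&(q[:,0]<x1)&(q[:,1]>y0)&(q[:,1]<y1)&(q[:,2]>z0)&(q[:,2]<z1); print(n,nm,k.sum(),np.percentile(q[k],[5,50,95],axis=0).round(0).tolist() if k.sum()>5 else 0)
    cv2.imwrite(f"pics/{n}3.png",cv2.resize(d["frame"][190:310,250:430],None,fx=4,fy=4,interpolation=cv2.INTER_CUBIC)[:,:,::-1])
E
python3 chk.py
```

```text
22.45 [107.3700773   36.11298227 113.80289256] [ 3.12405632 -0.78988295  4.29252642]
side cross 183 [[-31.0, 29.0, 202.0], [-10.0, 44.0, 226.0], [10.0, 51.0, 232.0]]
side trip 207 [[91.0, 34.0, 90.0], [106.0, 47.0, 117.0], [122.0, 53.0, 148.0]]
scene cross 2 0
scene trip 121 [[98.0, 18.0, 93.0], [114.0, 43.0, 102.0], [123.0, 52.0, 147.0]]
```

The striker has dropped to 14 mm above rest, so it fired onto the block. I'll retract.

>>> {"fn": "move_arm", "kwargs": {
  "motion": [
    [[0, 0, -0.3], [0, 0, 0]],
    [[0, 0, -0.5], [0, 0, 0]],
    [[0, 0, -0.8], [0, 0, 0]],
    [[0, 0, -0.8], [0, 0, 0]],
    [[0, 0, -0.8], [0, 0, 0]],
    [[-0.6, 0, -0.3], [0, 0, 0]],
    [[-0.8, 0, 0], [0, 0, 0]],
    [[-0.8, 0, 0], [0, 0, 0]],
    [[0, 0, 0], [0, 0, 0]],
    [[0, 0, 0], [0, 0, 0]]
  ]
}}

```text
time_s: 23.55
position: [0.6323, -0.1061, 0.3073]
tool_rot: [[-0.131, 0.991, -0.003], [0.991, 0.131, 0.001], [0.002, -0.003, -1.0]]
ft_force: [-0.4, 0.9, -0.2]
grip_width: 0.0004
gripper_force: 0.0
```

```bash
python3 chk.py
python3 - <<'E'
from rig import env,viewer
from h import *
block(viewer.get_image("side"));d=viewer.get_image("scene"); block(d); edges(d)
E
```

```text
23.55 [105.90583923 -73.84218035 287.26137881] [-0.32490388  0.95046186 -0.21654261]
side cross 187 [[-31.0, 29.0, 203.0], [-10.0, 45.0, 226.0], [10.0, 51.0, 232.0]]
side trip 96 [[92.0, 19.0, 98.0], [105.0, 40.0, 105.0], [121.0, 55.0, 107.0]]
scene cross 159 [[-28.0, 24.0, 203.0], [-3.0, 38.0, 229.0], [13.0, 52.0, 235.0]]
scene trip 106 [[93.0, 17.0, 103.0], [109.0, 36.0, 108.0], [124.0, 52.0, 113.0]]
n [328, 256, 11, 22, 185] ((27.24332046508789, 20.79033660888672), (98.15293884277344, 30.170825958251953), 89.72197723388672) minmax [[12.5, -25.4, 18.6], [42.5, 69.2, 27.9]]
n [297, 234, 24, 24, 321] ((-3.7768478393554688, -32.83237838745117), (104.47711181640625, 71.66413879394531), 4.466251373291016) minmax [[-53.0, -66.3, 18.2], [47.8, 4.1, 31.0]]
```

View pics/scene3.png

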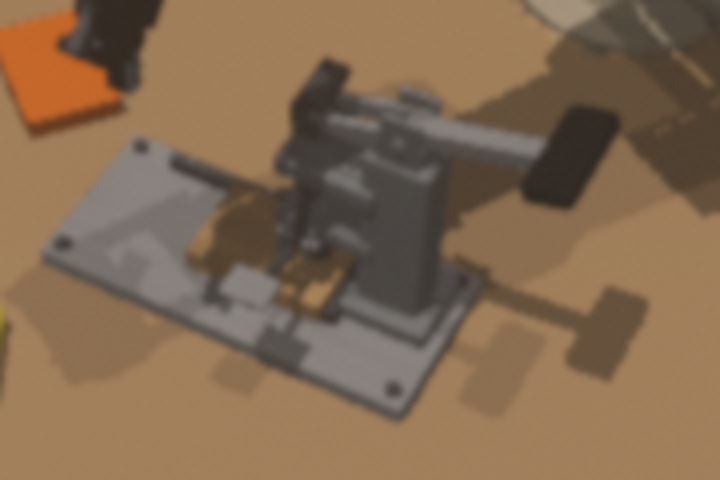

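The view shows the block under the die (190–350, ~255), the striker resting on it, the trip pad back up at (250,285), and the arm clear. I'm handing the job in.

```bash
python3 -c "
from rig import env
print(env.close_job())"
```

```text
the job is handed in; nothing more can be done
None
```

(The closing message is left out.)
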